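# Lay the try square against the workpiece edge

## Robot

A 7-joint arm with a two-finger parallel gripper is mounted at the origin on the work surface. World frame = base frame: x ahead of the robot, y to its left, z up, the work surface at z = 0. Lengths are in m, angles in rad, forces in N, time in s.
With the tool pointing down it reaches from about 0.4 to 0.875 m from the base axis. Payload 19.3 kg.
Tool frame: the origin (TCP) lies at the very end of the fingers, on their centre line; the grasp point (between the pads) lies 19 mm behind it; z points along the fingers, y is the line along which they close (so a half turn about z gives the same grasp; the last joint's range is limited). The gripper opens to 85 mm and grips with 20 to 120 N. Pads are 22 mm wide; open, the fingers measure 114 mm over their backs; the gripper's body (76 mm by 85 mm) begins 54 mm behind the grasp point. The pads swing forward as they close: fully open they stand 13 mm farther back than shut.
Start: joints at [-1.305, 0.521, -0.036, 1.599, 0.021, 1.021, -0.113], TCP at [0.206, 0.59, 0.231] pointing down, gripper open.
Joint ranges: [-2.91, 2.91], [-0.3, 2.13], [-1.5, 1.42], [0.17, 2.43], [-1.26, 4.41], [0.16, 1.93], [-2.52, 2.52]. Speed limits (rad/s): [1.89, 1.89, 2.39, 2.39, 3.01, 3.01, 3.01].

## Interface

Orientations are given as [roll, pitch, yaw] about the fixed x, y, z axes, in that order (R = Rz(yaw) Ry(pitch) Rx(roll)).
In Python, from workcell import bot gives the robot as it stands. The module is installed in compiled form; this text tells all that it offers.
- The arm moves only by the tool apply_moves, never from a script. Its arguments are lists of equal length, an entry for each row: "claw": the finger opening in m, from 0 to 0.0854; "xyz": the shift along the tool's x, y, z in m, a list of three; "twist": the turn, a rotation vector about the tool's x, y, z in rad, a list of three. A call has 1 to 20 rows; each row shifts and turns the commanded pose from where the row before left it, along the tool's axes as they then stand; what a row does not reach is not made up. A row lasts 1/10 s, in which the tool goes at most 50 mm and 8.59 degrees, less where a joint would pass 70% of its speed; a pose out of reach is approached as far as the arm can. A call with a gripper value outside its range is refused whole. The fingers move at their own pace and stop on an object; "force" is the grip in N (left out, the last holds). Time passes only in rows, so rows that do not move let the fingers close. It gives the time, the measured TCP pose, the force, the opening and the grip force at its end, in the units of the state.
- bot.observe(): the state, without advancing time (a new reading comes with each control period).
- bot.grab_frame(name): name is "scene" or "top"; returns a dict with "img" (384x512x3 uint8, red, green, blue), "vfov" (degrees; the focal length in pixels is half the picture's height over the tangent of half this angle, whatever the lens; pixels are square), "cx", "cy" (the principal point, pixels), "view" (4x4, takes a point from world to camera coordinates). Camera axes: x right, y up, looking along -z (the intrinsics and any distortion apply to the point x, -y, -z); pixel columns grow to the right and rows downward; lengths in m; the calibration is good to about 2 mm. A picture is of the moment at which its call begins. There is no depth.
- bot.job_done(): hands the job in; it is judged then, once.
Trained networks look in the newest picture that a camera, given by its name, has taken for a name from the list of things; names that differ only in an ending like _2 or _b are one class to them, and where a whole thing is asked for, a point or a joint stands for the part that bears it (a point fixed in the world has none). Each returns a list of dicts, best first, with "score" (0 to 1); they miss things now and then, are a little off and sometimes report something else, mostly with a low value. They report only what shows in the picture. A call takes as long as a camera call. They do not tell look-alikes from the thing itself.
- bot.find_in(camera, query): "position" ([x, y, z] in m, in world coordinates, good to about 4 mm: the middle of the surface that is visible of it).
The state is a dict: "clock": time; "qpos": joint angles; "qd": joint speeds; "joint_efforts": joint torques, N m; "position": TCP position; "tool_rot": TCP orientation; "force": force on the tool from outside, world axes, zero at the start; "moment": the same for the moment, N m; "grip_width": finger opening in m; "finger_force": force on a finger pad.
Only numpy, scipy, OpenCV 4.12 (cv2) and the standard library are available. Lean on these libraries where they do the work, as an engineer would, in place of code of your own. Each camera call takes 0.05 s, during which the arm holds its last target. There are 200 camera calls.

## Task

Set the steel try square up for marking out: stand its thick stock on the ledge of the base plate with its inner face flush along the front edge of the clamped aluminium workpiece (the long unclamped edge nearest the robot) and its thin blade reaching across the workpiece between the two pins. Leave it there, and do not shift the canister, cap, parallel bar, bottle or cup that stand about.

Things in the scene. Friction and masses are not known exactly. Their poses are not given: they have to be found in the camera images.
- square: Loose bare-steel try square, about 0.45 kg, L-shaped from above, standing on its thick stock: block 24 (x) x 100 (y) x 46 mm tall. Grip the stock across x from above, beside the blade. Thin blade sticks out level from the stock's inner (+x) face near its +y end (see blade). Origin: centre of the stock's underside, z up.
- face_a (a point): Bottom corner of the square's inner face at the stock end far from the blade: (12, -50, 0) mm in the square's frame; same axes.
- face_b (a point): Bottom corner of the square's inner face at the blade end of the stock: (12, 50, 0) mm in the square's frame; same axes.
- blade (a point): Point (97, 35, 20) mm in the square's frame, on the centre line of the blade's underside. Blade: 120 mm long (x 12 to 132), 25 mm wide (y 22.5 to 47.5), 3 mm thick (z 20 to 23); same axes.
- fixture: Fixed. Dark steel base plate on the bench, x -55 to 180, y -115 to 115, z 0 to 12 mm; on it the workpiece, an aluminium plate x 0 to 130, y -100 to 100, z 12 to 30 mm. Origin: on the bench below the middle of the workpiece's front edge (long, unclamped, nearest the robot); x points into the workpiece, z up. Two strap clamps on its far corners: x 105 to 170, |y| 67 to 93, up to z 72.
- edge (a point): Middle of the workpiece's front long edge, at its top: (0, 0, 30) mm in the fixture's frame; same axes. In front of it the base plate shows as a ledge 55 mm wide.
- pin_a (a point): Foot of one of the workpiece's two upright steel pins, 16 mm in diameter, 30 mm tall: (85, -50, 30) mm in the fixture's frame.
- pin_b (a point): Foot of the other pin, same size: (85, 50, 30) mm in the fixture's frame.
- canister: closed dark steel canister, 54 mm across, 64 mm tall; origin on its underside. A bystander, free to be knocked.
- cap: loose dark steel screw cap, 54 mm across, 22 mm tall; origin on its underside. A bystander, free to be knocked.
- parallel: plain straight steel bar without a blade, 150 x 22 x 30 mm tall, long along its own y; origin on its underside. A bystander, free to be knocked.
- bottle: clear drinking bottle, 66 mm across, 200 mm tall; origin on its underside. A bystander, free to be knocked.
- cup: open white plastic cup, 76 mm across, 80 mm tall; origin on its underside. A bystander, free to be knocked.
Mind the look-alikes: they are no part of the job. Leave any purple look-alike of the square alone.

How it is judged:
By the outcome, as a careful person would: the job done as asked, in the order asked, and still so for the second after the job is handed in, with the robot touching nothing.
It also fails if it takes over 53 s, if anything falls off the work surface, if the arm or the gripper's body presses on something with over 40 N, if the wrist force passes 120 N, or if a joint passes its speed limit or range.

## Working session

There is one attempt and no reset: what is moved stays moved. The work goes in short steps, Python scripts to look and compute and a tool call to move; the robot and the scene stay as the last step left them, time stands still between calls to the robot, and variables do not carry over. Pictures are saved under pics/ and viewed, at most 10 in all, crops included, and the job is handed in when it is done.

Besides the shell and the picture viewer there is one more tool, called in YAML: its name, and indented under it one key for each argument. apply_moves: Moves the arm, as the interface text tells. Its arguments: {"type":"object","properties":{"claw":{"type":"array"},"xyz":{"type":"array"},"twist":{"type":"array"},"force":{"type":"number"}},"required":["claw","xyz","twist"]}

```bash
mkdir -p pics
python3 - <<'E'
from workcell import bot
import cv2,numpy as np
ims=[]
for c in("scene","top"):
    f=bot.grab_frame(c); ims.append(f["img"]); print(c,f["vfov"],f["cx"],f["cy"],np.round(f["view"],4).tolist(),[k for k in f if k!="img"])
    cv2.imwrite(f"pics/{c}0.png",cv2.resize(f["img"][:,:,::-1],(800,600),interpolation=cv2.INTER_CUBIC))
    for q in("square","blade","face_a","face_b","fixture","edge","pin_a","pin_b","canister","cap","parallel","bottle","cup"):
        print(c,q,[(np.round(d["position"],3).tolist(),round(d["score"],2)) for d in bot.find_in(c,q)][:4])
print(bot.observe())
E
```

```text
scene 49.41780689713087 253.52306087245861 192.8845794737183 [[-0.7912, 0.6116, 0.0046, 0.3636], [-0.4756, -0.6199, 0.6241, 0.1794], [0.3846, 0.4916, 0.7813, -1.5595], [0.0, 0.0, 0.0, 1.0]] ['vfov', 'cx', 'cy', 'view']
scene square [([0.681, -0.413, 0.024], 0.83), ([0.511, -0.229, 0.023], 0.7), ([0.351, -0.164, 0.022], 0.68), ([0.221, -0.323, 0.022], 0.67)]
scene blade [([0.682, -0.411, 0.024], 0.75), ([0.22, -0.321, 0.023], 0.61), ([0.51, -0.232, 0.024], 0.57), ([0.351, -0.172, 0.022], 0.55)]
scene face_a [([0.511, -0.237, 0.019], 0.97), ([0.221, -0.322, 0.022], 0.94), ([0.346, -0.17, 0.025], 0.75), ([0.677, -0.409, 0.024], 0.69)]
scene face_b [([0.511, -0.237, 0.019], 0.97), ([0.221, -0.322, 0.022], 0.94), ([0.346, -0.17, 0.025], 0.75), ([0.677, -0.409, 0.024], 0.69)]
scene fixture [([0.594, 0.235, 0.029], 0.94), ([0.459, 0.001, 0.018], 0.5)]
scene edge [([0.593, 0.238, 0.031], 0.56)]
scene pin_a [([0.598, 0.242, 0.033], 0.63)]
scene pin_b [([0.598, 0.242, 0.033], 0.63)]
scene canister [([0.549, 0.012, 0.059], 0.59)]
scene cap [([0.456, 0.001, 0.016], 0.68)]
scene parallel [([0.717
[... 1347 characters left out ...]
.63)]
{'clock': 1.4, 'qpos': array([-1.30519012,  0.52140171, -0.03628656,  1.59952901,  0.02121458,
        1.02108428, -0.11276946]), 'qd': array([ 0.00189411,  0.00109033, -0.00021179, -0.00013113, -0.00104239,
       -0.00047002,  0.00073474]), 'joint_efforts': array([ 5.67293046e-04, -9.26868939e+01,  1.97895661e+00, -3.70236182e+01,
        1.81934133e-02,  2.18394372e-03,  2.56915189e-05]), 'position': array([0.20598573, 0.59006092, 0.23127946]), 'tool_rot': array([-3.14155691e+00,  2.13002231e-05,  2.80577055e+00]), 'force': array([ 0.23556958,  0.3175209 , -0.28388049]), 'moment': array([-0.01022555, -0.01698313, -0.03547276]), 'finger_force': 0.0, 'grip_width': 0.08524421060711587}
```

View pics/scene0.png

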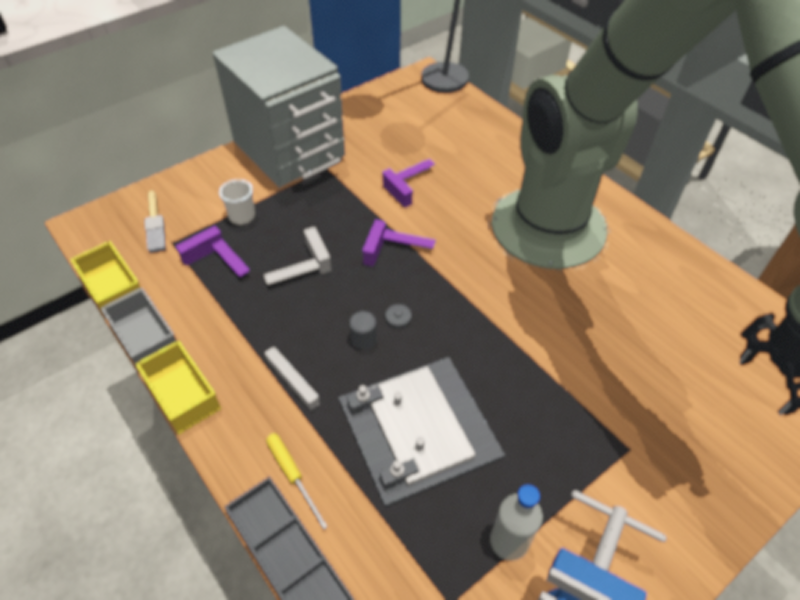

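View pics/top0.png

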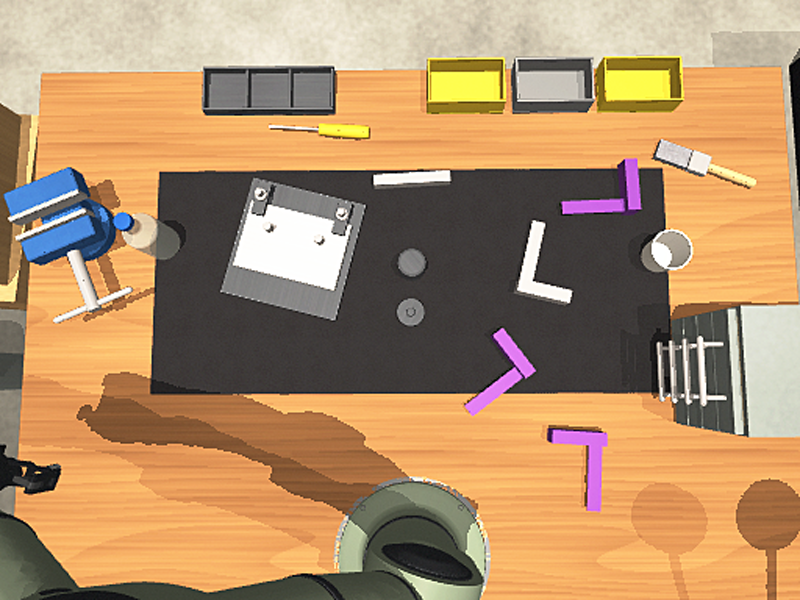

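The top picture (800x600) shows these L-shaped candidates: bare-steel/white at (540,265), and purple at (620,190), (505,370) and (580,460). The plain bar at (412,178) has no blade. I choose the steel one at (540,265). The fixture is at (293,248) with pins at (268,228) and (319,240), and its ledge is on the lower (robot) side. Next I'll check the choice in a close crop.

```bash
cat > h.py <<'E'
from workcell import bot
import cv2,numpy as np
from scipy.optimize import minimize
def project(f,P):
    P=np.atleast_2d(P); V=np.array(f["view"]); c=P@V[:3,:3].T+V[:3,3]
    F=192/np.tan(np.radians(f["vfov"]/2)); return np.c_[f["cx"]+F*c[:,0]/-c[:,2], f["cy"]-F*c[:,1]/-c[:,2]]
def box(x0,x1,y0,y1,z0,z1): return np.array([[x,y,z] for x in(x0,x1) for y in(y0,y1) for z in(z0,z1)])/1000.
def pose(p,P,z=0):
    c,s=np.cos(p[2]),np.sin(p[2]); return P@np.array([[c,-s,0],[s,c,0],[0,0,1]]).T+[p[0],p[1],z]
def back(f,uv,z):
    V=np.array(f["view"]); F=192/np.tan(np.radians(f["vfov"]/2)); R=V[:3,:3]; o=-R.T@V[:3,3]
    d=R.T@np.array([(uv[0]-f["cx"])/F,-(uv[1]-f["cy"])/F,-1]); return o+d*(z-o[2])/d[2]
SQ=[box(-12,12,-50,50,0,46),box(12,132,22.5,47.5,20,23)]
def sil(f,p,boxes,z=0,S=4):
    m=np.zeros((384*S,512*S),np.uint8)
    for b in boxes:
        h=cv2.convexHull(((project(f,pose(p,b,z))+.5)*S-.5).astype(np.float32)); cv2.fillConvexPoly(m,np.round(h*16).astype(np.int32),255,cv2.LINE_AA,4)
    return cv2.resize(m,(512,384),interpolation=cv2.INTER_AREA)/255.
E
python3 - <<'E'
from h import *
f=bot.grab_frame("top"); g=bot.grab_frame("scene")
A=f["img"][130:205,320:380]; B=f["img"][105:210,135:240]; C=g["img"][140:190,165:215]; 
r=lambda a,w,h: cv2.resize(a[:,:,::-1],(w,h),interpolation=cv2.INTER_CUBIC)
im=np.zeros((600,800,3),np.uint8); im[:400,:320]=r(A,320,400); im[:480,320:]=r(B,480,480); im[400:,:200]=r(C,200,200)
cv2.imwrite("pics/crop1.png",im); np.save("top.npy",f["img"]);np.save("scene.npy",g["img"])
E
```

```text
(no output)
```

View pics/crop1.png

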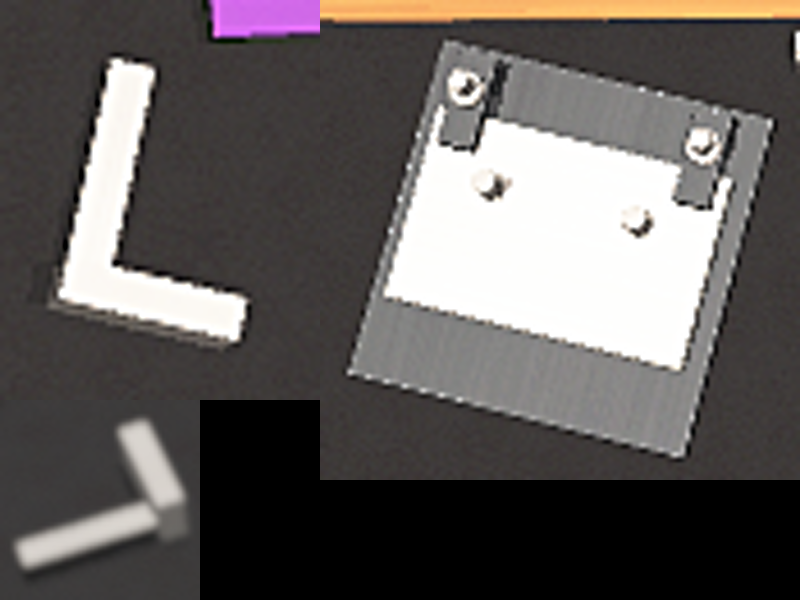

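The crop confirms it: the steel L has its short thick stock at the lower right, from (60,295) to (245,320), and its thin blade going up to (130,60). The fixture's front workpiece corners are at (385,296) and (683,370), and the base corners are at (348,373), (683,458), (773,120) and (446,40). Next I fit the poses.

```bash
cat >> h.py <<'E'
def fitsq(f,img,x0,win,thr,z=0,boxes=[box(-12,12,-50,50,46,46),box(12,132,22.5,47.5,23,23)]):
    u0,u1,v0,v1=win; m=np.clip((img[v0:v1,u0:u1].min(2).astype(float)-thr[0])/(thr[1]-thr[0]),0,1)
    c=lambda p: np.abs(sil(f,p,boxes,z)[v0:v1,u0:u1]-m).sum()
    x0=np.array(x0,float); S=np.vstack([x0,x0+[.01,0,0],x0+[0,.01,0],x0+[0,0,.08]])
    r=minimize(c,x0,method="Nelder-Mead",options=dict(initial_simplex=S,xatol=1e-5,fatol=.01)); return r.x,r.fun,m.sum()
E
python3 - <<'E'
from h import *
from scipy.optimize import least_squares
f=bot.grab_frame("top"); g=bot.grab_frame("scene")
print("square top",fitsq(f,f["img"],[.46,-.27,-.17],(320,380,132,215),(70,220)))
print("square scene",fitsq(g,g["img"],[.46,-.27,-.17],(160,220,135,192),(65,150),boxes=SQ))
I=f["img"].astype(float).min(2)
k=105/480
uv=lambda X,Y:(135+(X-320+.5)*k-.5,105+(Y+.5)*k-.5)
pts=[((348,373),(-55,115,12)),((683,458),(-55,-115,12)),((773,120),(180,-115,12)),((446,40),(180,115,12)),((385,296),(0,100,30)),((683,370),(0,-100,30))]
U=np.array([uv(*a) for a,_ in pts]); P=np.array([b for _,b in pts])/1000.
r=least_squares(lambda p:(project(f,pose(p,P))-U).ravel(),[.5,.23,-.23]); print("fix top",r.x,np.round(r.fun,2))
# mask fits: base plate silhouette+workpiece in both cameras
FX=[box(-55,180,-115,115,0,12)]
for n,c,win,t in(("top",f,(125,250,100,220),(70,105)),("scene",g,(205,335,222,330),(60,85))):
    print(n,fitsq(c,c["img"],r.x,win,t,boxes=FX+[box(0,130,-100,100,12,30)]))
# scene check overlay
im=g["img"].copy(); 
print("scene px of predicted edge corners",project(g,pose(r.x,P)).round(1).tolist())
out=cv2.resize(im[:,:,::-1][130:340,150:340],(760,840),interpolation=cv2.INTER_CUBIC)
E
```

```text
square top (array([ 0.4934072 , -0.25021486, -0.24046594]), np.float64(64.23882352941177), np.float64(647.2866666666666))
square scene (array([ 0.48800127, -0.25540496, -0.23893126]), np.float64(120.39607843137254), np.float64(515.9882352941177))
fix top [ 0.52233613  0.2427815  -0.25222547] [ 0.03  0.24  0.27  0.29  0.35 -0.05 -0.31 -0.31  0.16 -0.12 -0.5  -0.07]
top (array([ 0.52330524,  0.24429198, -0.25153565]), np.float64(1445.0582633053223), np.float64(6708.914285714285))
scene (array([ 0.51942817,  0.238999  , -0.25027846]), np.float64(1372.6564705882352), np.float64(7178.280000000001))
scene px of predicted edge corners [[322.6, 291.3], [286.7, 228.7], [216.2, 254.4], [245.7, 323.3], [303.4, 291.1], [273.0, 235.1]]
```

Run:
```python
from h import *
f=bot.grab_frame("top"); g=bot.grab_frame("scene"); k=60/320
for (X,Y),z in (((60,295),.046),((245,298),.046),((238,343),.046),((112,58),.023),((155,68),.023)):
    print((X,Y),back(f,(320+(X+.5)*k-.5,130+(Y+.5)*k-.5),z).round(4))
for q in ([.4934,-.2502,-.2405],[.463,-.26,-.2405]): print(project(f,pose(q,np.array([[-12,50,46],[-12,-50,46],[12,-50,46],[132,47.5,23],[132,22.5,23]])/1000.)).round(1).tolist())
for x0 in ([.465,-.26,-.24],[.46,-.25,-.2]): print(fitsq(f,f["img"],x0,(318,382,125,212),(90,200)))
for x0 in ([.465,-.26,-.24],[.47,-.26,-.24]): print(fitsq(g,g["img"],x0,(160,220,138,192),(65,150),boxes=SQ))
print((f["img"][:,320:380].min(2)>150)[125:212].any(1).nonzero()[0][[0,-1]]+125)
```

```text
(60, 295) [ 0.4954 -0.1998  0.046 ]
(245, 298) [ 0.4932 -0.301   0.046 ]
(238, 343) [ 0.4684 -0.2963  0.046 ]
(112, 58) [ 0.6333 -0.236   0.023 ]
(155, 68) [ 0.6274 -0.2601  0.023 ]
[[330.5, 185.5], [364.1, 193.4], [365.8, 185.5], [340.4, 140.6], [348.6, 142.5]]
[[334.1, 195.8], [367.8, 203.8], [369.5, 195.8], [344.0, 150.5], [352.1, 152.4]]
(array([ 0.49352033, -0.2502086 , -0.24094299]), np.float64(63.09803921568627), np.float64(637.0727272727272))
(array([ 0.49339342, -0.25022724, -0.24001758]), np.float64(63.26951871657754), np.float64(637.0727272727272))
(array([ 0.48760555, -0.25574151, -0.22932901]), np.float64(115.32941176470587), np.float64(510.43529411764706))
(array([ 0.48760219, -0.255227  , -0.24136464]), np.float64(114.58039215686274), np.float64(510.43529411764706))
[141 193]
```

apply_moves:
  claw: [0.07, 0.07, 0.07, 0.07, 0.07, 0.07, 0.07, 0.07, 0.07, 0.07, 0.07, 0.07, 0.07, 0.07, 0.07, 0.07, 0.07, 0.07, 0.07, 0.07]
  xyz:
    - [-0.0193, -0.0166, -0.0035]
    - [-0.0193, -0.0166, -0.0035]
    - [-0.0193, -0.0166, -0.0035]
    - [-0.0193, -0.0166, -0.0035]
    - [-0.0193, -0.0166, -0.0035]
    - [-0.0193, -0.0166, -0.0035]
    - [-0.0193, -0.0166, -0.0035]
    - [-0.0193, -0.0166, -0.0035]
    - [-0.0193, -0.0166, -0.0035]
    - [-0.0193, -0.0166, -0.0035]
    - [-0.0193, -0.0166, -0.0035]
    - [-0.0193, -0.0166, -0.0035]
    - [-0.0193, -0.0166, -0.0035]
    - [-0.0193, -0.0166, -0.0035]
    - [-0.0193, -0.0166, -0.0035]
    - [-0.0193, -0.0166, -0.0035]
    - [-0.0193, -0.0166, -0.0035]
    - [-0.0193, -0.0166, -0.0035]
    - [-0.0193, -0.0166, -0.0035]
    - [-0.0193, -0.0166, -0.0035]
  twist:
    - [0, 0, 0]
    - [0, 0, 0]
    - [0, 0, 0]
    - [0, 0, 0]
    - [0, 0, 0]
    - [0, 0, 0]
    - [0, 0, 0]
    - [0, 0, 0]
    - [0, 0, 0]
    - [0, 0, 0]
    - [0, 0, 0]
    - [0, 0, 0]
    - [0, 0, 0]
    - [0, 0, 0]
    - [0, 0, 0]
    - [0, 0, 0]
    - [0, 0, 0]
    - [0, 0, 0]
    - [0, 0, 0]
    - [0, 0, 0]

```text
clock: 3.7
position: [0.4614, 0.1485, 0.3016]
tool_rot: [3.141, 0.0, 2.806]
force: [0.8, 0.3, -0.2]
grip_width: 0.07
finger_force: 0.0
```

apply_moves:
  claw: [0.07, 0.07, 0.07, 0.07, 0.07, 0.07, 0.07, 0.07, 0.07, 0.07, 0.07, 0.07, 0.07]
  xyz:
    - [0, 0, 0]
    - [0, 0, 0]
    - [0, 0, 0]
    - [0, 0, 0]
    - [0, 0, 0]
    - [0, 0, 0]
    - [0, 0, 0]
    - [0, 0, 0]
    - [0, 0, 0]
    - [0, 0, 0]
    - [0, 0, 0]
    - [0, 0, 0]
    - [0, 0, 0]
  twist:
    - [0, 0, 0.123]
    - [0, 0, 0.123]
    - [0, 0, 0.123]
    - [0, 0, 0.123]
    - [0, 0, 0.123]
    - [0, 0, 0.123]
    - [0, 0, 0.123]
    - [0, 0, 0.123]
    - [0, 0, 0.123]
    - [0, 0, 0.123]
    - [0, 0, 0.123]
    - [0, 0, 0.123]
    - [0, 0, 0]

```text
clock: 5.0
position: [0.461, 0.1495, 0.3014]
tool_rot: [3.141, -0.0, 1.328]
force: [-0.4, -0.0, 0.9]
grip_width: 0.07
finger_force: 0.0
```

apply_moves:
  claw: [0.07, 0.07, 0.07, 0.07, 0.07, 0.07, 0.07, 0.07, 0.07, 0.07, 0.07, 0.07, 0.07, 0.07, 0.07, 0.07, 0.07, 0.07]
  xyz:
    - [-0.0241, 0.0078, 0.0107]
    - [-0.0241, 0.0078, 0.0107]
    - [-0.0241, 0.0078, 0.0107]
    - [-0.0241, 0.0078, 0.0107]
    - [-0.0241, 0.0078, 0.0107]
    - [-0.0241, 0.0078, 0.0107]
    - [-0.0241, 0.0078, 0.0107]
    - [-0.0241, 0.0078, 0.0107]
    - [-0.0241, 0.0078, 0.0107]
    - [-0.0241, 0.0078, 0.0107]
    - [-0.0241, 0.0078, 0.0107]
    - [-0.0241, 0.0078, 0.0107]
    - [-0.0241, 0.0078, 0.0107]
    - [-0.0241, 0.0078, 0.0107]
    - [-0.0241, 0.0078, 0.0107]
    - [-0.0241, 0.0078, 0.0107]
    - [0, 0, 0]
    - [0, 0, 0]
  twist:
    - [0, 0, 0]
    - [0, 0, 0]
    - [0, 0, 0]
    - [0, 0, 0]
    - [0, 0, 0]
    - [0, 0, 0]
    - [0, 0, 0]
    - [0, 0, 0]
    - [0, 0, 0]
    - [0, 0, 0]
    - [0, 0, 0]
    - [0, 0, 0]
    - [0, 0, 0]
    - [0, 0, 0]
    - [0, 0, 0]
    - [0, 0, 0]
    - [0, 0, 0]
    - [0, 0, 0]

```text
clock: 6.8
position: [0.4899, -0.2549, 0.1298]
tool_rot: [-3.141, -0.0, 1.332]
force: [-1.3, -0.4, -1.0]
grip_width: 0.0698
finger_force: 0.0
```

Run:
```python
from h import *
o=bot.observe(); print(o["position"],o["tool_rot"])
T=o["position"]; im=[]
for n,(w,h) in(("scene",(80,70)),("top",(80,70))):
    f=bot.grab_frame(n); p=project(f,T)[0]; q=project(f,[.4905,-.2528,.046])[0]; print(n,p,q)
    u,v=int((p[0]+q[0])/2),int((p[1]+q[1])/2); a=f["img"].copy()
    a=cv2.resize(a[v-45:v+45,u-40:u+40][:,:,::-1],None,fx=5,fy=5,interpolation=cv2.INTER_CUBIC)
    for r,c in((p,(0,0,255)),(q,(0,255,0))): cv2.drawMarker(a,(int((r[0]-u+40.5)*5),int((r[1]-v+45.5)*5)),c,0,14,1)
    im.append(a)
cv2.imwrite("pics/hover.png",np.hstack(im))
```

```text
[ 0.4898533  -0.25492181  0.12983875] [-3.14089874e+00 -2.59835074e-04  1.33159055e+00]
scene [199.91415141 137.39572634] [202.38706401 155.26457357]
top [355.89345556 182.94866229] [349.04922728 186.47233797]
```

View pics/hover.png

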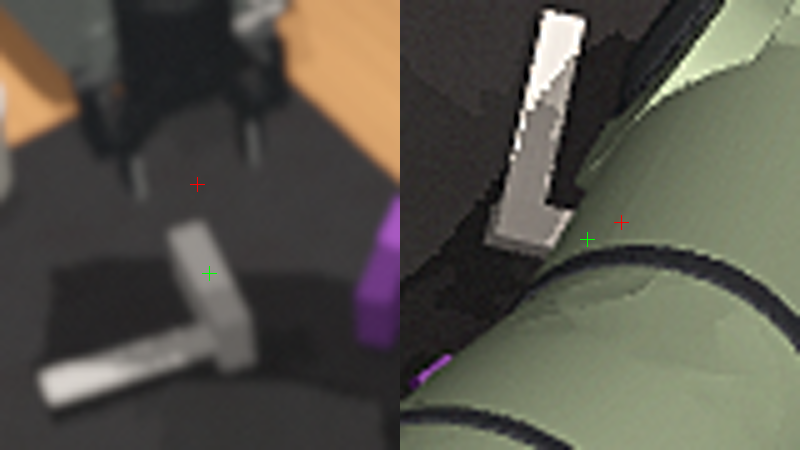

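The scene half shows the open fingertips at (140,195) and (254,160) straddling the TCP mark. The stock top at (209,270) sits below it along the same line, and the TCP calibration agrees. Going down to grip.

apply_moves:
  claw: [0.07, 0.07, 0.07, 0.07, 0.07, 0.07, 0.07, 0.07, 0.07, 0.05, 0.03, 0.015, 0.015, 0.015, 0.015]
  xyz:
    - [0, 0, 0.015]
    - [0, 0, 0.015]
    - [0, 0, 0.015]
    - [0, 0, 0.015]
    - [0, 0, 0.015]
    - [0, 0, 0.015]
    - [0, 0, 0.01]
    - [0, 0, 0.006]
    - [0, 0, 0]
    - [0, 0, 0]
    - [0, 0, 0]
    - [0, 0, 0]
    - [0, 0, 0]
    - [0, 0, 0]
    - [0, 0, 0]
  twist:
    - [0, 0, 0]
    - [0, 0, 0]
    - [0, 0, 0]
    - [0, 0, 0]
    - [0, 0, 0]
    - [0, 0, 0]
    - [0, 0, 0]
    - [0, 0, 0]
    - [0, 0, 0]
    - [0, 0, 0]
    - [0, 0, 0]
    - [0, 0, 0]
    - [0, 0, 0]
    - [0, 0, 0]
    - [0, 0, 0]
  force: 70

```text
clock: 8.4
position: [0.4905, -0.255, 0.0248]
tool_rot: [3.141, -0.0, 1.33]
force: [-0.4, 0.6, 8.4]
grip_width: 0.0225
finger_force: 69.3
```

apply_moves:
  claw: [0.015, 0.015, 0.015, 0.015, 0.015, 0.015, 0.015, 0.015, 0.015, 0.015, 0.015, 0.015]
  xyz:
    - [0, 0, -0.005]
    - [0, 0, -0.01]
    - [0, 0, -0.015]
    - [0, 0, -0.015]
    - [0, 0, -0.015]
    - [0, 0, -0.015]
    - [0, 0, -0.015]
    - [0, 0, -0.015]
    - [0, 0, -0.015]
    - [0, 0, -0.01]
    - [0, 0, 0]
    - [0, 0, 0]
  twist:
    - [0, 0, 0]
    - [0, 0, 0]
    - [0, 0, 0]
    - [0, 0, 0]
    - [0, 0, 0]
    - [0, 0, 0]
    - [0, 0, 0]
    - [0, 0, 0]
    - [0, 0, 0]
    - [0, 0, 0.01]
    - [0, 0, 0]
    - [0, 0, 0]

```text
clock: 9.6
position: [0.4901, -0.2546, 0.1541]
tool_rot: [3.141, -0.0, 1.32]
force: [-0.0, 0.2, -4.8]
grip_width: 0.0228
finger_force: 69.4
```

apply_moves:
  claw: [0.015, 0.015, 0.015, 0.015, 0.015, 0.015, 0.015, 0.015, 0.015, 0.015, 0.015, 0.015, 0.015, 0.015, 0.015, 0.015, 0.015, 0.015, 0.015, 0.015]
  xyz:
    - [0.01, -0.0024, 0]
    - [0.018, -0.0043, 0]
    - [0.0252, -0.0061, 0]
    - [0.0252, -0.0061, 0]
    - [0.0252, -0.0061, 0]
    - [0.0252, -0.0061, 0]
    - [0.0252, -0.0061, 0]
    - [0.0252, -0.0061, 0]
    - [0.0252, -0.0061, 0]
    - [0.0252, -0.0061, 0]
    - [0.0252, -0.0061, 0]
    - [0.0252, -0.0061, 0]
    - [0.0252, -0.0061, 0]
    - [0.0252, -0.0061, 0]
    - [0.0252, -0.0061, 0]
    - [0.0252, -0.0061, 0]
    - [0.0252, -0.0061, 0]
    - [0.0252, -0.0061, 0]
    - [0.018, -0.0043, 0]
    - [0.01, -0.0024, 0]
  twist:
    - [0, 0, 0]
    - [0, 0, 0]
    - [0, 0, 0]
    - [0, 0, 0]
    - [0, 0, 0]
    - [0, 0, 0]
    - [0, 0, 0]
    - [0, 0, 0]
    - [0, 0, 0]
    - [0, 0, 0]
    - [0, 0, 0]
    - [0, 0, 0]
    - [0, 0, 0]
    - [0, 0, 0]
    - [0, 0, 0]
    - [0, 0, 0]
    - [0, 0, 0]
    - [0, 0, 0]
    - [0, 0, 0]
    - [0, 0, 0]

```text
clock: 11.6
position: [0.4957, 0.2196, 0.1534]
tool_rot: [-3.14, 0.001, 1.322]
force: [0.6, -0.4, -4.7]
grip_width: 0.0227
finger_force: 69.3
```

apply_moves:
  claw: [0.015, 0.015, 0.015]
  xyz:
    - [0, 0, 0]
    - [0, 0, 0]
    - [0, 0, 0]
  twist:
    - [0, 0, 0]
    - [0, 0, 0]
    - [0, 0, 0]

```text
clock: 11.9
position: [0.4967, 0.2164, 0.1541]
tool_rot: [-3.142, 0.0, 1.318]
force: [-1.0, 0.1, -3.7]
grip_width: 0.0225
finger_force: 69.3
```

Run:
```python
from h import *
o=bot.observe(); print(o["position"],o["tool_rot"],o["grip_width"],o["force"])
T=o["position"]; z=T[2]-.0248; p0=[T[0],T[1],o["tool_rot"][2]-np.pi/2]; F=[.521,.241,-.251]; im=[]
for n in("scene","top"):
    f=bot.grab_frame(n); p=project(f,[T[0]+.04,T[1],T[2]-.04])[0]; u,v=p.astype(int); a=f["img"]
    a=cv2.resize(a[v-60:v+60,u-40:u+40][:,:,::-1],None,fx=5,fy=5,interpolation=cv2.INTER_CUBIC)
    for P,c in((pose(p0,np.array([[-12,50,46],[-12,-50,46],[12,-50,46],[12,22.5,23],[132,22.5,23],[132,47.5,23],[12,47.5,23]])/1e3,z),(0,0,255)),(pose(F,np.array([[0,-100,30],[0,100,30]])/1e3),(0,255,0))):
        q=(project(f,P)-[u-40.,v-60.]+.5)*5; cv2.polylines(a,[np.round(q).astype(int)],False,c,1)
    im.append(a)
cv2.imwrite("pics/hov2.png",np.hstack(im))
```

```text
[0.4967106  0.21635324 0.15407454] [-3.14157868e+00  4.86246053e-04  1.31834542e+00] 0.02254343999989948 [-1.02792819  0.10505697 -3.74731324]
```

View pics/hov2.png

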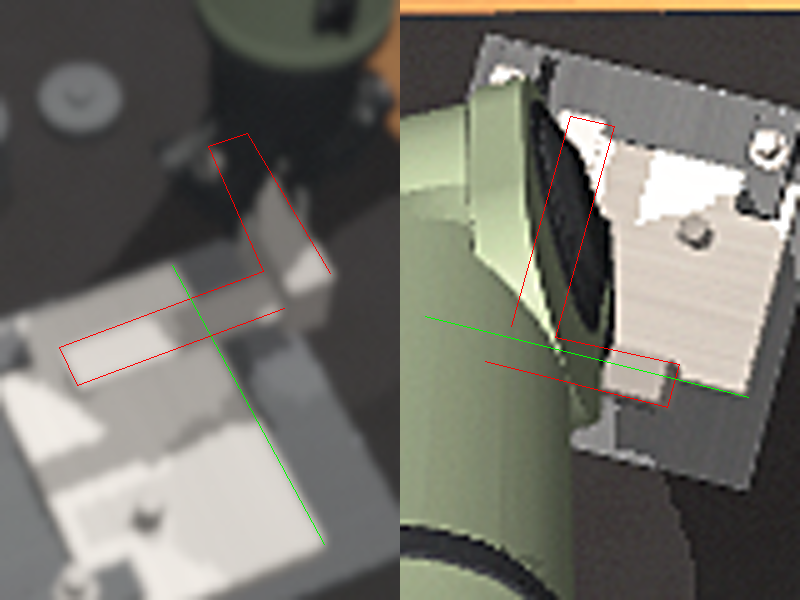

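apply_moves:
  claw: [0.015, 0.015, 0.015, 0.015, 0.015, 0.015, 0.015, 0.015, 0.015, 0.015, 0.015]
  xyz:
    - [-0.005, -0.003, 0.005]
    - [0, 0, 0.015]
    - [0, 0, 0.015]
    - [0, 0, 0.015]
    - [0, 0, 0.015]
    - [0, 0, 0.015]
    - [0, 0, 0.013]
    - [0, 0, 0.01]
    - [0, 0, 0.008]
    - [0, 0, 0]
    - [0, 0, 0]
  twist:
    - [0, 0, 0]
    - [0, 0, 0]
    - [0, 0, 0]
    - [0, 0, 0]
    - [0, 0, 0]
    - [0, 0, 0]
    - [0, 0, 0]
    - [0, 0, 0]
    - [0, 0, 0]
    - [0, 0, 0]
    - [0, 0, 0]

```text
clock: 13.1
position: [0.4927, 0.2134, 0.0433]
tool_rot: [3.141, -0.0, 1.32]
force: [0.0, -0.5, -4.5]
grip_width: 0.0227
finger_force: 69.2
```

apply_moves:
  claw: [0.015, 0.015, 0.015, 0.015]
  xyz:
    - [0, 0, 0.002]
    - [0, 0, 0.002]
    - [0, 0, 0]
    - [0, 0, 0]
  twist:
    - [0, 0, 0]
    - [0, 0, 0]
    - [0, 0, 0]
    - [0, 0, 0]

```text
clock: 13.5
position: [0.4926, 0.2135, 0.0392]
tool_rot: [3.142, -0.0, 1.32]
force: [-0.4, 0.8, -4.2]
grip_width: 0.0225
finger_force: 69.2
```

apply_moves:
  claw: [0.015, 0.015, 0.015, 0.015]
  xyz:
    - [0, 0, 0.001]
    - [0, 0, 0.001]
    - [0, 0, 0]
    - [0, 0, 0]
  twist:
    - [0, 0, 0]
    - [0, 0, 0]
    - [0, 0, 0]
    - [0, 0, 0]

```text
clock: 13.9
position: [0.4925, 0.2134, 0.037]
tool_rot: [-3.141, 0.0, 1.32]
force: [-0.2, -0.7, -4.2]
grip_width: 0.0228
finger_force: 69.2
```

Run:
```python
from h import *
o=bot.observe(); print(o["position"],o["force"]); f=bot.grab_frame("scene")
T=o["position"]; p=project(f,[T[0]+.05,T[1],.03])[0].astype(int); a=f["img"][p[1]-50:p[1]+50,p[0]-66:p[0]+66]
cv2.imwrite("pics/near.png",cv2.resize(a[:,:,::-1],(792,600),interpolation=cv2.INTER_CUBIC))
```

```text
[0.49250071 0.2134297  0.03704996] [-0.2472572  -0.73725855 -4.23263596]
```

View pics/near.png

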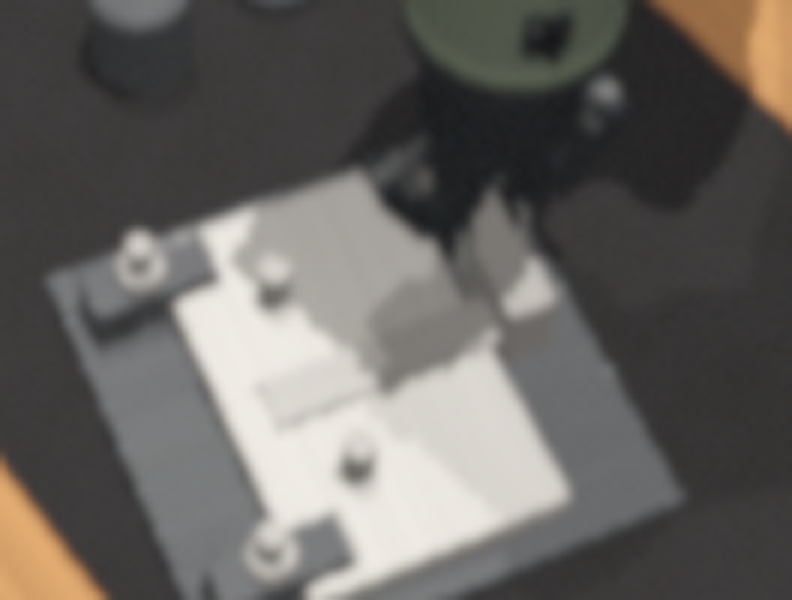

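The picture shows the stock over the ledge at (520,300), with the blade end at (290,400) lying between the pins at (272,285) and (357,460). I continue down until it touches.

apply_moves:
  claw: [0.015, 0.015, 0.015]
  xyz:
    - [0, 0, 0.001]
    - [0, 0, 0]
    - [0, 0, 0]
  twist:
    - [0, 0, 0]
    - [0, 0, 0]
    - [0, 0, 0]

```text
clock: 14.25
position: [0.4927, 0.2134, 0.0368]
tool_rot: [3.141, -0.0, 1.32]
force: [-4.3, -1.1, 13.3]
grip_width: 0.0226
finger_force: 71.5
```

apply_moves:
  claw: [0.015, 0.015, 0.015, 0.015, 0.015, 0.015, 0.015]
  xyz:
    - [0, 0, -0.0006]
    - [0, 0.001, 0]
    - [0, 0.001, 0]
    - [0, 0.001, 0]
    - [0, 0.001, 0]
    - [0, 0.001, 0]
    - [0, 0, 0]
  twist:
    - [0, 0, 0]
    - [0, 0, 0]
    - [0, 0, 0]
    - [0, 0, 0]
    - [0, 0, 0]
    - [0, 0, 0]
    - [0, 0, 0]

```text
clock: 14.95
position: [0.4971, 0.2125, 0.0368]
tool_rot: [-3.141, -0.0, 1.32]
force: [-4.7, 2.0, 5.7]
grip_width: 0.0225
finger_force: 70.6
```

apply_moves:
  claw: [0.015, 0.015, 0.015]
  xyz:
    - [0, 0.001, 0]
    - [0, 0.001, 0]
    - [0, 0, 0]
  twist:
    - [0, 0, 0]
    - [0, 0, 0]
    - [0, 0, 0]

```text
clock: 15.25
position: [0.499, 0.212, 0.0368]
tool_rot: [-3.141, -0.0, 1.32]
force: [-4.8, 0.9, 5.6]
grip_width: 0.0226
finger_force: 70.5
```

apply_moves:
  claw: [0.015, 0.015, 0.015, 0.015]
  xyz:
    - [0, 0.001, 0]
    - [0, 0.001, 0]
    - [0, 0, 0]
    - [0, 0, 0]
  twist:
    - [0, 0, 0]
    - [0, 0, 0]
    - [0, 0, 0]
    - [0, 0, 0]

```text
clock: 15.65
position: [0.5006, 0.2116, 0.0368]
tool_rot: [-3.14, -0.0, 1.32]
force: [-8.1, 1.3, 7.2]
grip_width: 0.0227
finger_force: 70.9
```

apply_moves:
  claw: [0.015, 0.015, 0.015]
  xyz:
    - [0, 0.001, 0]
    - [0, 0, 0]
    - [0, 0, 0]
  twist:
    - [0, 0, 0]
    - [0, 0, 0]
    - [0, 0, 0]

```text
clock: 15.95
position: [0.5007, 0.2115, 0.0368]
tool_rot: [-3.139, 0.0, 1.32]
force: [-12.9, 2.8, 14.4]
grip_width: 0.0229
finger_force: 71.7
```

```bash
python3 -c "
from h import *
o=bot.observe(); print(o['position'],o['tool_rot'],o['force'],o['moment'],o['clock'])"
```

```text
[0.5006829  0.2115397  0.03677576] [-3.13855368e+00  2.62596024e-04  1.32032235e+00] [-12.88174757   2.79790801  14.35602562] [ 0.62808896  2.85175273 -0.13615721] 15.95
```

apply_moves:
  claw: [0.03, 0.045, 0.05, 0.05, 0.05, 0.05, 0.05, 0.05, 0.05, 0.05, 0.05]
  xyz:
    - [0, -0.0005, 0]
    - [0, 0, 0]
    - [0, 0, 0]
    - [0, 0, -0.005]
    - [0, 0, -0.01]
    - [0, 0, -0.015]
    - [0, 0, -0.015]
    - [0, 0, -0.015]
    - [0, 0, -0.015]
    - [0, 0, -0.01]
    - [0, 0, 0]
  twist:
    - [0, 0, 0]
    - [0, 0, 0]
    - [0, 0, 0]
    - [0, 0, 0]
    - [0, 0, 0]
    - [0, 0, 0]
    - [0, 0, 0]
    - [0, 0, 0]
    - [0, 0, 0]
    - [0, 0, 0]
    - [0, 0, 0]

```text
clock: 17.05
position: [0.5024, 0.2115, 0.1235]
tool_rot: [3.14, -0.002, 1.32]
force: [-0.2, 0.5, -0.6]
grip_width: 0.0502
finger_force: 0.0
```

apply_moves:
  claw: [0.02, 0, 0, 0, 0, 0, 0, 0, 0, 0, 0, 0, 0]
  xyz:
    - [0, -0.015, 0]
    - [0, -0.015, 0]
    - [0, -0.012, 0]
    - [0, 0, 0]
    - [0, 0, 0]
    - [0, 0, 0.015]
    - [0, 0, 0.015]
    - [0, 0, 0.02]
    - [0, 0, 0.02]
    - [0, 0, 0.015]
    - [0, 0, 0.013]
    - [0, 0, 0.005]
    - [0, 0, 0]
  twist:
    - [0, 0, 0]
    - [0, 0, 0]
    - [0, 0, 0]
    - [0, 0, 0]
    - [0, 0, 0]
    - [0, 0, 0]
    - [0, 0, 0]
    - [0, 0, 0]
    - [0, 0, 0]
    - [0, 0, 0]
    - [0, 0, 0]
    - [0, 0, 0]
    - [0, 0, 0]

```text
clock: 18.35
position: [0.4611, 0.2212, 0.0183]
tool_rot: [-3.141, 0.001, 1.319]
force: [-0.6, 0.2, 0.7]
grip_width: -0.0001
finger_force: 0.0
```

apply_moves:
  claw: [0, 0, 0, 0, 0]
  xyz:
    - [0, 0.003, 0]
    - [0, 0.003, 0]
    - [0, 0.003, 0]
    - [0, 0.002, 0]
    - [0, 0, 0]
  twist:
    - [0, 0, 0]
    - [0, 0, 0]
    - [0, 0, 0]
    - [0, 0, 0]
    - [0, 0, 0]

```text
clock: 18.85
position: [0.4721, 0.2187, 0.0189]
tool_rot: [3.141, -0.0, 1.32]
force: [-0.1, 0.5, 0.0]
grip_width: -0.0003
finger_force: 0.0
```

apply_moves:
  claw: [0, 0, 0, 0]
  xyz:
    - [0, 0.001, 0]
    - [0, 0.001, 0]
    - [0, 0, 0]
    - [0, 0, 0]
  twist:
    - [0, 0, 0]
    - [0, 0, 0]
    - [0, 0, 0]
    - [0, 0, 0]

```text
clock: 19.25
position: [0.4729, 0.2185, 0.0187]
tool_rot: [-3.14, 0.0, 1.32]
force: [-5.4, 0.8, 5.2]
grip_width: 0.0001
finger_force: 4.0
```

apply_moves:
  claw: [0, 0, 0, 0]
  xyz:
    - [0, 0.001, 0]
    - [0, 0, 0]
    - [0, 0, 0]
    - [0, 0, 0]
  twist:
    - [0, 0, 0]
    - [0, 0, 0]
    - [0, 0, 0]
    - [0, 0, 0]

```text
clock: 19.65
position: [0.4731, 0.2184, 0.0187]
tool_rot: [-3.139, 0.001, 1.321]
force: [-10.1, 2.7, 10.6]
grip_width: -0.0002
finger_force: 7.0
```

```bash
python3 -c "
from h import *
o=bot.observe(); print(o['position'],o['tool_rot'],o['force'],o['moment'],o['clock'])"
```

```text
[0.47311711 0.21843757 0.01868733] [-3.13891602e+00  5.47679941e-04  1.32061983e+00] [-10.1292687    2.73297441  10.58499434] [0.35381982 1.79415541 0.00934275] 19.65
```

apply_moves:
  claw: [0, 0, 0, 0, 0, 0, 0, 0, 0, 0, 0, 0, 0, 0, 0, 0, 0, 0]
  xyz:
    - [0, -0.003, 0]
    - [0, -0.01, 0]
    - [0, -0.015, 0]
    - [0, 0, -0.02]
    - [0, 0, -0.025]
    - [0, 0, -0.025]
    - [0, 0, -0.025]
    - [0, 0, -0.025]
    - [-0.025, 0, -0.02]
    - [-0.025, 0, 0]
    - [-0.025, 0, 0]
    - [-0.025, 0, 0]
    - [-0.025, 0, 0]
    - [-0.025, 0, 0]
    - [-0.025, 0, 0]
    - [-0.025, 0, 0]
    - [-0.02, 0, 0]
    - [0, 0, 0]
  twist:
    - [0, 0, 0]
    - [0, 0, 0]
    - [0, 0, 0]
    - [0, 0, 0]
    - [0, 0, 0]
    - [0, 0, 0]
    - [0, 0, 0]
    - [0, 0, 0]
    - [0, 0, 0]
    - [0, 0, 0]
    - [0, 0, 0]
    - [0, 0, 0]
    - [0, 0, 0]
    - [0, 0, 0]
    - [0, 0, 0]
    - [0, 0, 0]
    - [0, 0, 0]
    - [0, 0, 0]

```text
clock: 21.45
position: [0.3913, 0.0105, 0.1586]
tool_rot: [-3.141, -0.0, 1.317]
force: [0.1, 0.6, -0.4]
grip_width: -0.0
finger_force: 0.0
```

Run:
```python
from h import *
o=bot.observe(); print(o["clock"],o["position"]); im=[]
for n,(u,v),s in(("scene",(270,270),55),("top",(188,160),55)):
    f=bot.grab_frame(n); a=f["img"][v-s-20:v+s+20,u-s:u+s]; im.append(cv2.resize(a[:,:,::-1],(400,545),interpolation=cv2.INTER_CUBIC))
cv2.imwrite("pics/placed.png",np.hstack(im))
```

```text
21.45 [0.39128914 0.01052806 0.15859485]
```

View pics/placed.png

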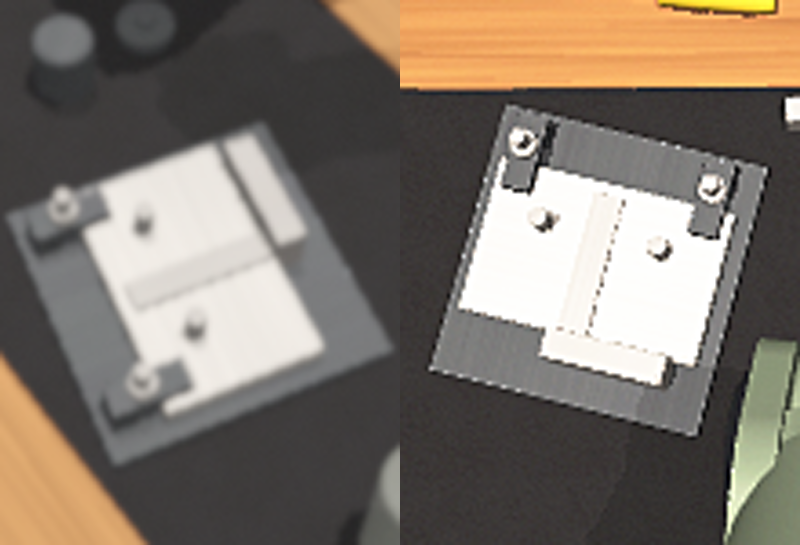

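Run:
```python
from h import *
f=bot.grab_frame("top"); g=bot.grab_frame("scene"); I=f["img"].astype(float).min(2)
cu=lambda X:133+X*110/400; cv=lambda Y:85+Y*150/545
def edge(I,P0,P1,off,sgn):  # sub-pixel strongest gradient along normal
    P0,P1=np.array(P0),np.array(P1); t=(P1-P0)/np.linalg.norm(P1-P0); n=np.array([-t[1],t[0]]); out=[]; s=np.arange(-off,off+.01,.25)
    for a in np.linspace(.08,.92,40):
        q=P0+a*(P1-P0)+s[:,None]*n; v=cv2.remap(I.astype(np.float32),q[:,:1].astype(np.float32),q[:,1:].astype(np.float32),cv2.INTER_LINEAR)[:,0]
        d=np.clip(sgn*np.gradient(v),0,None); 
        if d.sum()>20: out.append(q[0]+n*((s*d).sum()/d.sum()+off))
    vx,vy,x,y=cv2.fitLine(np.array(out,np.float32),cv2.DIST_HUBER,0,.01,.01).ravel(); return np.array([vx,vy])*np.sign(vx),np.array([x,y])
def wl(f,l,z): 
    d,p=l; a,b=back(f,p-8*d,z),back(f,p+8*d,z); e=b-a; e*=np.sign(e[1]); return (a+b)/2,np.arctan2(-e[0],e[1])
L={}
# stock outer top edge z=.058, workpiece front edge z=.030, base front edge z=.012
for n,F,z,P,Q,s in(("stock outer",I,.058,(143,357),(258,385),-1),("work front",I,.030,(62,311),(138,330),-1),("base front",I,.012,(32,371),(292,434),-1)):
    L[n]=wl(f,edge(F,(cu(P[0]),cv(P[1])),(cu(Q[0]),cv(Q[1])),2.5,s),z); print(n,L[n])
c,th=L["work front"]; n=np.array([np.cos(th),np.sin(th)]); print("outer face x rel. front edge mm (want -24):",1e3*(L["stock outer"][0][:2]-c[:2])@n)
for q in("canister","cap","parallel","bottle","cup"): print(q,[(np.round(d["position"],3).tolist(),round(d["score"],2)) for d in bot.find_in("top",q)][:1])
```

```text
stock outer (array([0.4907134 , 0.21638438, 0.058     ]), np.float64(-0.25288497611063615))
work front (array([0.53860271, 0.30504799, 0.03      ]), np.float64(-0.25751297043293725))
base front (array([0.46541376, 0.2401159 , 0.012     ]), np.float64(-0.2525129992632169))
outer face x rel. front edge mm (want -24): -23.729700891254826
canister [([0.541, -0.005, 0.064], 0.87)]
cap []
parallel [([0.71, -0.005, 0.029], 0.59)]
bottle [([0.585, 0.472, 0.129], 0.66)]
cup [([0.562, -0.489, 0.045], 0.66)]
```

The picture shows the stock on the ledge against the front edge and the blade between the two pins. The edge fit puts the outer face 23.7 mm in front of the edge (24 wanted), parallel within 0.005 rad. The bystanders detected are where they were; only the cap was not reported this time, and the arm never came near it.

```bash
python3 -c "
from workcell import bot
print(bot.job_done())"
```

```text
the job is handed in; nothing more can be done
None
```

The try square stands on the ledge with its stock flush along the workpiece's front edge and its blade between the two pins; I handed the job in at about 22 s, with the canister, parallel bar, bottle and cup unmoved in the last check (the cap was not detected then, but the arm never came near it).

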